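# Lay a split billet against the bench-hook stop

### The job

Push the half-round billet that stands on end on the bench hook so that it tips over onto its flat sawn face, bark side up, towards the stop; then push it along the board until its end butts squarely against the stop. Only push it, never lift it, tip it onto its bark or grip and carry it; leave the square offcut, the glue bottle and the sanding block where they stand.

Things in the scene. Friction and masses are not known exactly. Their poses are not given: they have to be found in the camera images.
- board: Bench hook, fixed to the bench: board 340 mm (x) by 200 mm (y), 18 mm thick, with a dark stop bar, 24 mm wide and 22 mm higher than the board's top, across its whole +x end. Origin: centre of the underside, on the bench (z = 0); +x points along the board to the stop, +z up. The bar's working face is at x = +146 mm.
- stop_face (a point): Middle of the stop's working face (the one facing the billet), at its foot on the board's top.
- billet: Loose half-round billet, 120 mm long (z), 70 wide (y), 40 thick (x), about 0.16 kg: a flat pale sawn face (+x side), opposite it rounded dark ribbed bark (thickest mid-width, 20 mm thick at the long edges). Starts standing on end on the board, +z up, +x within 0.2 rad of the direction to the stop. Origin: centre of the end it stands on, 20 mm from the sawn face.
- billet_toe (a point): Middle of the sawn face's lower edge (billet frame 20, 0, 0 mm). Pushed level on the bark near the top, the billet tips easily about this edge, which stays on the board; it then lies with +x down and +z towards the stop.
- billet_head (a point): Centre of the billet's other end (billet frame 0, 0, 120 mm), the end that comes to meet the stop. Just tipped, it lies some 30 to 90 mm short of the stop.
- offcut: Bystander: square wooden offcut 45 x 45 mm, 90 mm tall, standing on the bench beside the board. Origin: centre of its underside.
- glue: Bystander: white glue bottle, 56 mm across, 130 mm tall, standing on the bench beside the board. Origin: centre of its underside.
- sandblock: Bystander: cork sanding block 100 x 60 mm, 32 mm high, lying on the bench beside the board. Origin: centre of its underside.
Not all that is in view belongs to the job. Leave any green or turquoise look-alike of the billet alone.

How it is judged (in metres and radians):
On the way, in this order (a step that is already met when the one before it is completed fails the run):
1. the billet lies on its sawn face on the board, bark up (angle between billet's own x axis and vertical above 2.97 rad and height (world z) of billet_head below 0.046 m and height (world z) of billet_toe below 0.027 m), for 0.2 s.
2. its end butts squarely against the stop (all of step 1 and x of billet_head in the frame of board above 0.14 m and angle between the z axis of billet and the x axis of board, either way round below 0.1 rad), for 0.2 s.
At the end, for the whole second after the job is handed in: The billet rests on its sawn face (within 10 degrees) on the board, bark up, at rest, the centre of its end within 6 mm of the stop's face and its length within 0.1 rad of square to the stop (all of step 2 and linear speed of billet below 0.02 m/s); the robot touches nothing.
It fails at once if the billet is lifted off the board or tipped onto its bark (the sawn face's lower edge rises more than 15 mm off the board) (height (world z) of billet_toe above 0.033 m).
It fails at once if the square wooden offcut is moved more than 15 mm or toppled (distance of offcut from where it was at the start of the episode above 0.015 m or angle between offcut's own z axis and vertical above 0.3 rad).
It fails at once if the glue bottle is moved more than 15 mm or toppled (distance of glue from where it was at the start of the episode above 0.015 m or angle between glue's own z axis and vertical above 0.3 rad).
It fails at once if the sanding block is moved more than 15 mm or toppled (distance of sandblock from where it was at the start of the episode above 0.015 m or angle between sandblock's own z axis and vertical above 0.3 rad).
It also fails if it takes over 45 s, if anything falls off the work surface, if the arm or the gripper's body presses on something with over 40 N, if the wrist force passes 120 N, or if a joint passes its speed limit or range.

### The arm

A 7-joint arm with a two-finger parallel gripper is mounted at the origin on the work surface. World frame = base frame: x ahead of the robot, y to its left, z up, the work surface at z = 0. Lengths are in m, angles in degrees, forces in N, time in s.
With the tool pointing down it reaches from about 0.4 to 0.75 m from the base axis. Payload 19.5 kg.
Tool frame: the origin (TCP) lies between the finger pads; the fingertips stand env.tcp_to_tips ahead of it and the grasp point (between the pads) lies 11 mm behind it (env.tcp_to_tips is the distance from the TCP to the fingertips, in m); z points along the fingers, y is the line along which they close (so a half turn about z gives the same grasp; the last joint's range is limited). The gripper opens to 85 mm and grips with 20 to 120 N. Pads are 22 mm wide; open, the fingers measure 114 mm over their backs; the gripper's body (76 mm by 85 mm) begins 54 mm behind the grasp point. The pads swing forward as they close: fully open they stand 13 mm farther back than shut.
Start: joints at [-2.389, 40.479, -1.581, 85.061, 1.261, 54.483, -4.326], TCP at [0.575, 0, 0.213] pointing down, gripper open.
Joint ranges: [-155.06, 155.06], [-18.47, 123.98], [-90, 86.84], [0, 140.48], [-83.41, 263.41], [0, 116], [-161.91, 161.91]. Speed limits (degrees/s): [108.29, 108.29, 147.25, 147.25, 172.46, 172.46, 172.46].

### API

Orientations are given as a 3x3 rotation matrix whose columns are the frame's x, y, z axes.
In Python, from station import get_state, imaging, finish_job, env gives the robot as it stands.
- The arm moves only by the tool move_arm, never from a script. Its arguments are lists of equal length, an entry for each row: "dp": the shift along the tool's x, y, z as a fraction of full scale, a list of three; "rot": the turn, a rotation vector about the tool's x, y, z as a fraction of full scale, a list of three. A call has 1 to 8 rows; each row shifts and turns the commanded pose from where the row before left it, along the tool's axes as they then stand; what a row does not reach is not made up. Full scale, the value 1, is 0.025 m for a shift and 0.1 rad for a turn. A row lasts 1/10 s, in which the tool goes at most 50 mm and 8.59 degrees, less where a joint would pass 70% of its speed; a pose out of reach is approached as far as the arm can. A call with a number of a shift or a turn outside -1 to 1 is refused whole. A call with a gripper value outside its range is refused whole. "fingers" is the opening, from 0 (shut) to 1 (fully open), set as the call begins (left out, the last holds). The fingers move at their own pace and stop on an object; "grip_force" is the grip in N (left out, the last holds). Time passes only in rows, so rows that do not move let the fingers close. It gives the time, the measured TCP pose, the force, the opening and the grip force at its end, in the units of the state.
- get_state(): the state, without advancing time (a new reading comes with each control period).
- imaging.read_camera(name): name is "scene" or "side" or "wrist"; returns a dict with "color" (480x640x3 uint8, red, green, blue), "camera_matrix" (3x3 intrinsics, pixels), "k1" (the pictures are not rectified: a ray, as slopes to the right and down, at radius r is drawn at 1 + k1 r^2 times it, then the intrinsics apply), "origin" and "attitude" of the camera in the world. Camera axes: x right, y down, z forward; pixel columns grow to the right and rows downward; lengths in m; the calibration is good to about 2 mm. A picture is of the moment at which its call begins. There is no depth.
- finish_job(): hands the job in; it is judged then, once.
The state is a dict: "time_s": time; "joints": joint angles; "joint_vel": joint speeds; "tau": joint torques, N m; "ee_pos": TCP position; "ee_rot": TCP orientation; "ft_force": force on the tool from outside, world axes, zero at the start; "wrist_torque": the same for the moment, N m; "gripper_width": finger opening in m; "grip_force": force on a finger pad.
Only numpy, scipy, OpenCV 4.12 (cv2) and the standard library are available. Lean on these libraries where they do the work, as an engineer would, in place of code of your own. Each camera call takes 0.05 s, during which the arm holds its last target. There are 200 camera calls.

## Working session

There is one attempt and no reset: what is moved stays moved. The work goes in short steps, Python scripts to look and compute and a tool call to move; the robot and the scene stay as the last step left them, time stands still between calls to the robot, and variables do not carry over. Pictures are saved under pics/ and viewed, at most 10 in all, crops included, and the job is handed in when it is done.

Besides the shell and the picture viewer there is one more tool, called in YAML: its name, and indented under it one key for each argument. move_arm: Moves the arm, as the interface text tells. Shift numbers are shares of 0.025 m and turn numbers shares of 0.1 rad, none past 1 either way. Its arguments: {"type":"object","properties":{"dp":{"type":"array","items":{"type":"array","items":{"type":"number","minimum":-1,"maximum":1}}},"rot":{"type":"array","items":{"type":"array","items":{"type":"number","minimum":-1,"maximum":1}}},"fingers":{"type":"number"},"grip_force":{"type":"number"}},"required":["dp","rot"]}

```bash
mkdir -p pics; ls
cat > h.py <<'E'
import numpy as np, cv2
from station import get_state, imaging, env
def cam(n):
    c=imaging.read_camera(n); return c
def ray(c,uv):
    K=np.array(c["camera_matrix"]);k=c["k1"]
    p=cv2.undistortPoints(np.array(uv,float).reshape(-1,1,2),K,np.array([k,0,0,0.])).reshape(-1,2)
    return np.array(c["origin"]),(np.array(c["attitude"])@np.c_[p,np.ones(len(p))].T).T
def onz(c,uv,z):
    o,d=ray(c,uv); return o+d*((z-o[2])/d[:,2])[:,None]
def proj(c,P):
    R=np.array(c["attitude"]);q=(np.atleast_2d(P)-np.array(c["origin"]))@R
    return cv2.projectPoints(q,np.zeros(3),np.zeros(3),np.array(c["camera_matrix"]),np.array([c["k1"],0,0,0.]))[0].reshape(-1,2)
E
python3 - <<'E'
from h import *
for n in ("scene","side"):
    c=cam(n); cv2.imwrite(f"pics/{n}1.png",c["color"][:,:,::-1]); print(n,np.round(c["origin"],3),np.round(c["attitude"],3).tolist(),c["k1"])
s=get_state(); print(s["ee_pos"],np.round(s["ee_rot"],3).tolist(),env.tcp_to_tips,s["ft_force"])
E
```

```text
pics
scene [0.816 0.364 0.696] [[-0.8, 0.488, -0.349], [0.6, 0.648, -0.469], [-0.003, -0.585, -0.811]] -0.10523905828027473
side [0.248 0.543 0.637] [[-0.873, -0.305, 0.38], [-0.487, 0.574, -0.658], [-0.018, -0.76, -0.65]] -0.08092975108547557
[5.74746382e-01 7.62520657e-06 2.12292662e-01] [[-0.0, 1.0, -0.001], [1.0, 0.0, -0.0], [-0.0, -0.001, -1.0]] 0.008 [-0.00802444 -0.53345248 -0.25244675]
```

View pics/scene1.png

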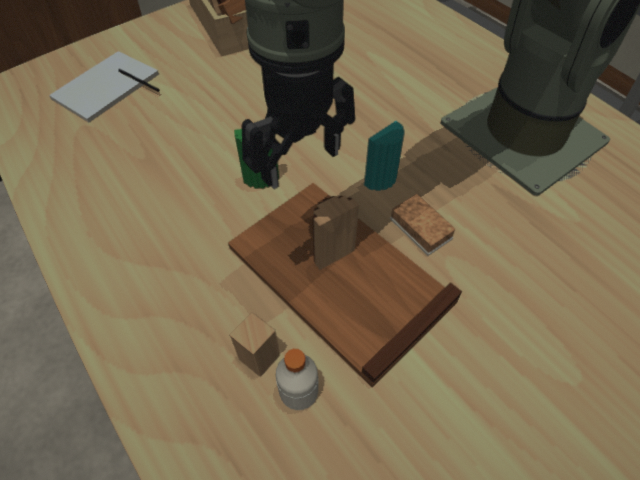

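View pics/side1.png

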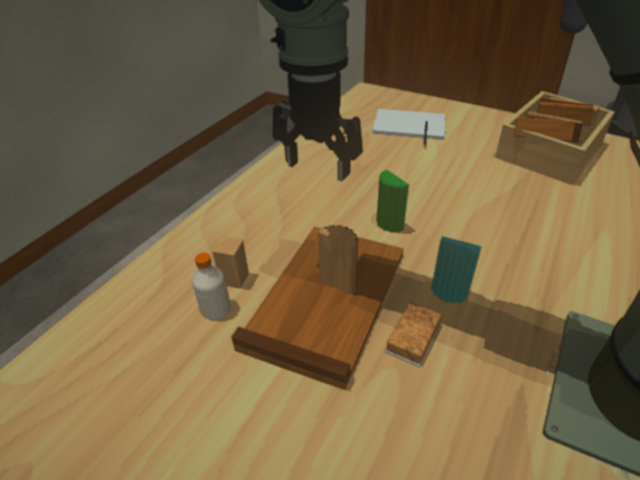

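Billet candidates in the scene view: brown half-round on the board (335,230), green one (250,160) and turquoise one (385,157). In the side view they are at (338,260), (392,200) and (456,268). By the description I choose the brown one on the board, and I'll check it in a close crop.

Run:
```python
import cv2,numpy as np
a=cv2.imread("pics/scene1.png")[175:300,270:400]; b=cv2.imread("pics/side1.png")[215:300,290:410]
a=cv2.resize(a,None,fx=4,fy=4,interpolation=cv2.INTER_CUBIC)
b=cv2.resize(b,None,fx=2.2,fy=2.2,interpolation=cv2.INTER_CUBIC)
o=np.zeros((500,800,3),np.uint8);o[:a.shape[0],:a.shape[1]]=a;o[:b.shape[0],530:530+b.shape[1]]=b[:, :270]
cv2.imwrite("pics/crop1.png",np.clip(o*1.6,0,255).astype(np.uint8))
```

```text
(no output)
```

View pics/crop1.png

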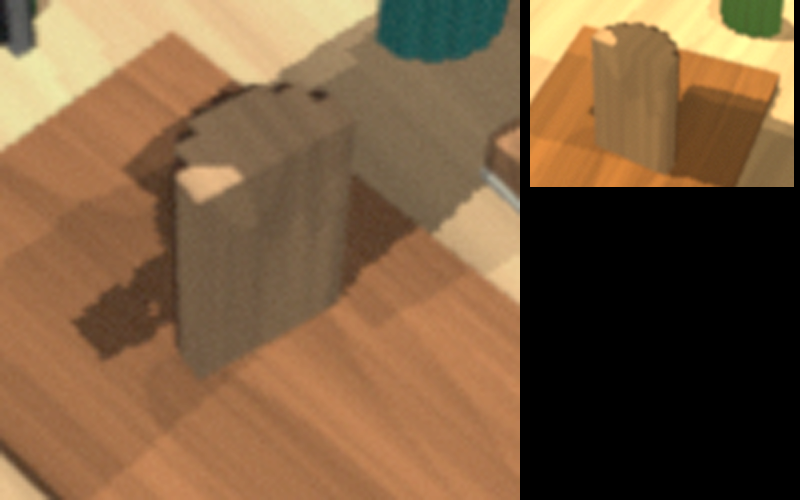

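The crop confirms it: a brown half-round, pale sawn face towards the stop, ribbed bark behind. In scene pixels the sawn face's corners are about (321,270) and (355,251) below, (321,226) and (358,206) above.

Run:
```python
from h import *
c=cam("scene"); s=cam("side")
r=lambda a:np.round(a,3).tolist()
B=onz(c,[(320.75,270),(355,250.75)],.018);T=onz(c,[(320.75,225.75),(358,205.5)],.138)
print("bot",r(B),np.linalg.norm(B[0]-B[1]));print("top",r(T),np.linalg.norm(T[0]-T[1]))
Bs=onz(s,[(290+71/2.2,215+150/2.2),(290+140/2.2,215+172/2.2)],.018);print("side bot",r(Bs),np.linalg.norm(Bs[0]-Bs[1]))
print("back corners",r(onz(c,[(230,245),(313,184)],.018)))
print("side back corners",r(onz(s,[(316,228),(403,249)],.018)))
print("stop top sc",r(onz(c,[(373,378),(460,290)],.040)))
print("stop top side outer",r(onz(s,[(235,338),(348,376)],.040)))
for n,p in dict(off=(262,372),glue=(298,404),sand=(430,250)).items(): print(n,r(onz(c,[p],0)))
```

```text
bot [[0.564, 0.025, 0.018], [0.495, 0.029, 0.018]] 0.06885725372244575
top [[0.564, 0.025, 0.138], [0.497, 0.028, 0.138]] 0.06662331612074565
side bot [[0.554, 0.026, 0.018], [0.49, 0.021, 0.018]] 0.06360578873644253
back corners [[0.657, -0.108, 0.018], [0.463, -0.135, 0.018]]
side back corners [[0.647, -0.111, 0.018], [0.456, -0.135, 0.018]]
stop top sc [[0.62, 0.22, 0.04], [0.422, 0.195, 0.04]]
stop top side outer [[0.607, 0.22, 0.04], [0.414, 0.195, 0.04]]
off [[0.733, 0.106, 0.0]]
glue [[0.718, 0.176, 0.0]]
sand [[0.382, 0.097, 0.0]]
```

move_arm:
  dp:
    - [-0.7, -0.5, 0]
    - [-0.7, -0.5, 0]
    - [-0.7, -0.5, 0]
    - [-0.7, -0.5, 0]
    - [0, 0, 0.9]
    - [0, 0, 0.9]
    - [0, 0, 0.9]
    - [0, 0, 0.9]
  rot:
    - [0, 0, 0]
    - [0, 0, 0]
    - [0, 0, 0]
    - [0, 0, 0]
    - [0, 0, 0]
    - [0, 0, 0]
    - [0, 0, 0]
    - [0, 0, 0]
  fingers: 0.5

```text
time_s: 1.0
ee_pos: [0.5249, -0.07, 0.1218]
ee_rot: [[0.0, 1.0, -0.0], [1.0, -0.0, 0.0], [0.0, -0.0, -1.0]]
ft_force: [0.3, -0.1, -0.7]
gripper_width: 0.0427
grip_force: 0.0
```

Run:
```python
from h import *
o=[cam(n)["color"] for n in ("scene","side","wrist")]
a=cv2.resize(o[0][130:330,220:480],None,fx=1.5,fy=1.5);b=cv2.resize(o[1][130:330,220:480],None,fx=1.5,fy=1.5)
w=cv2.resize(o[2],(390,292))
cv2.imwrite("pics/p2.png",np.vstack([np.hstack([a,b]),np.hstack([w,w*0])])[:,:,::-1])
s=get_state();print(s["ee_pos"],s["gripper_width"],s["ft_force"])
```

```text
[ 0.52450329 -0.06994339  0.12221254] 0.043077785187828524 [-0.86919394  0.89372672  0.7264771 ]
```

View pics/p2.png

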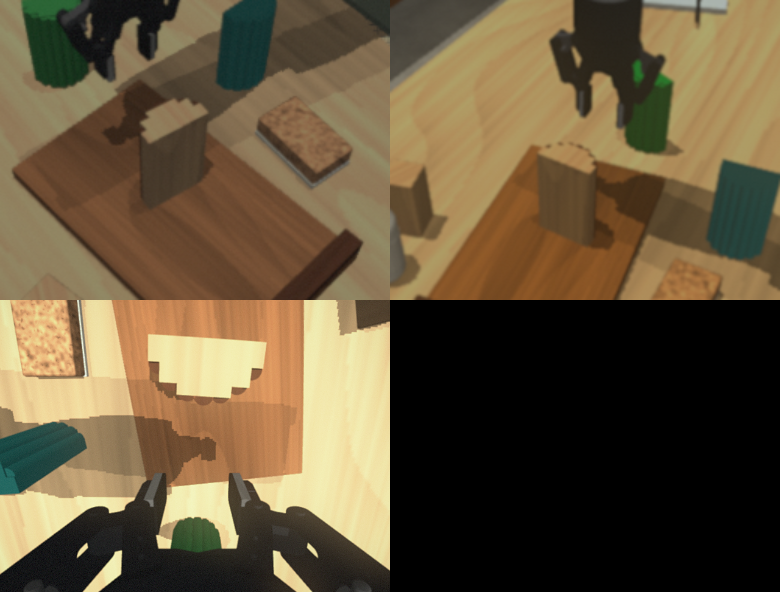

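Wrist view: the billet's top at full-size pixels (243,57)–(438,71), bark ridge at (341,164), centred ahead of the fingers. I'll measure from this.

Run:
```python
from h import *
c=cam("wrist")
print(onz(c,[(243,57),(438,71),(341,164)],.138).round(4).tolist())
print("board back edge corners",onz(c,[(263,308),(495,284)],.018).round(4).tolist(), onz(c,[(495,20)],.018).round(4), onz(c,[(188,20)],.018).round(4))
```

```text
[[0.4955, 0.026, 0.138], [0.566, 0.0214, 0.138], [0.5312, -0.0122, 0.138]]
board back edge corners [[0.4761, -0.1379, 0.018], [0.6584, -0.1173, 0.018]] [[0.635  0.0679 0.018 ]] [[0.4368 0.0676 0.018 ]]
```

move_arm:
  dp:
    - [0.3, 0.2, 0]
    - [0.4, 0, 0]
    - [0.4, 0, 0]
    - [0.4, 0, 0]
    - [0.3, 0, 0]
    - [0.3, 0, 0]
    - [0.2, 0, 0]
    - [0.2, 0, 0]
  rot:
    - [0, 0, 0.65]
    - [0, 0, 0]
    - [0, 0, 0]
    - [0, 0, 0]
    - [0, 0, 0]
    - [0, 0, 0]
    - [0, 0, 0]
    - [0, 0, 0]

```text
time_s: 2.0
ee_pos: [0.5335, -0.0073, 0.1227]
ee_rot: [[0.065, 0.998, -0.0], [0.998, -0.065, -0.0], [-0.0, -0.0, -1.0]]
ft_force: [-0.2, -0.4, -0.6]
gripper_width: 0.043
grip_force: 0.0
```

Run:
```python
from h import *
o=[cam(n)["color"] for n in ("scene","side","wrist")]
a=cv2.resize(o[0][130:330,220:480],None,fx=1.5,fy=1.5);b=cv2.resize(o[1][130:330,220:480],None,fx=1.5,fy=1.5)
w=cv2.resize(o[2],(390,292))
cv2.imwrite("pics/p3.png",np.vstack([np.hstack([a,b]),np.hstack([w,w*0])])[:,:,::-1])
```

```text
(no output)
```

View pics/p3.png

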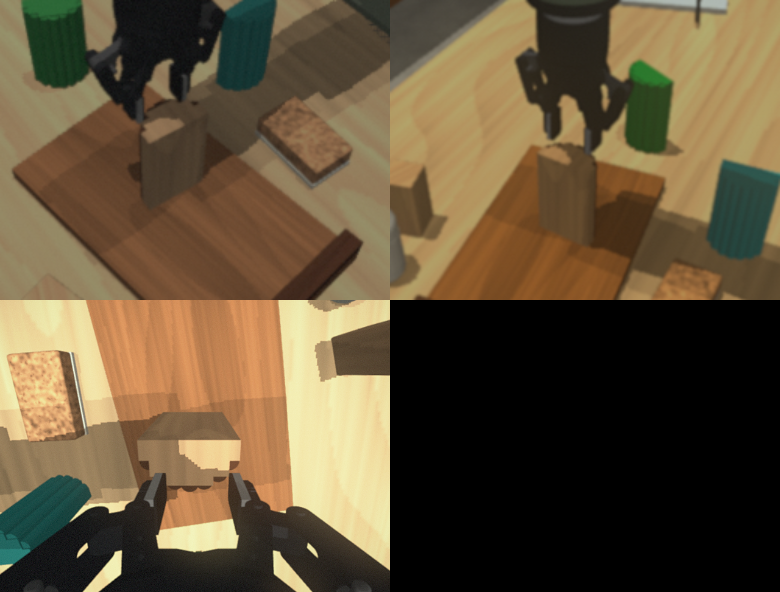

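Fingers are just behind and either side of the ridge, square to the billet and near its top edge. I'll lower slightly and push.

move_arm:
  dp:
    - [-0.2, 0, 0.3]
    - [0.3, 0, 0]
    - [0.3, 0, 0]
    - [0.3, 0, 0]
    - [0.25, 0, 0]
    - [0.25, 0, 0]
  rot:
    - [0, 0, 0]
    - [0, 0, 0]
    - [0, 0, 0]
    - [0, 0, 0]
    - [0, 0, 0]
    - [0, 0, 0]

```text
time_s: 2.75
ee_pos: [0.5366, 0.0218, 0.1186]
ee_rot: [[0.066, 0.998, 0.004], [0.998, -0.066, 0.0], [0.0, 0.004, -1.0]]
ft_force: [-12.1, 2.9, 82.1]
gripper_width: 0.0429
grip_force: 42.3
```

```bash
cat > v.py <<'E'
from h import *
import sys
o=[cam(n)["color"] for n in ("scene","side","wrist")]
a=cv2.resize(o[0][130:330,220:480],None,fx=1.5,fy=1.5);b=cv2.resize(o[1][180:380,220:480],None,fx=1.5,fy=1.5)
w=cv2.resize(o[2],(390,292))
cv2.imwrite(sys.argv[1],np.vstack([np.hstack([a,b]),np.hstack([w,w*0])])[:,:,::-1])
s=get_state();print(np.round(s["ee_pos"],4),s["ft_force"])
E
python3 v.py pics/p4.png
```

```text
[0.5367 0.0226 0.1186] [-14.30318526   3.74159494  84.27466904]
```

View pics/p4.png

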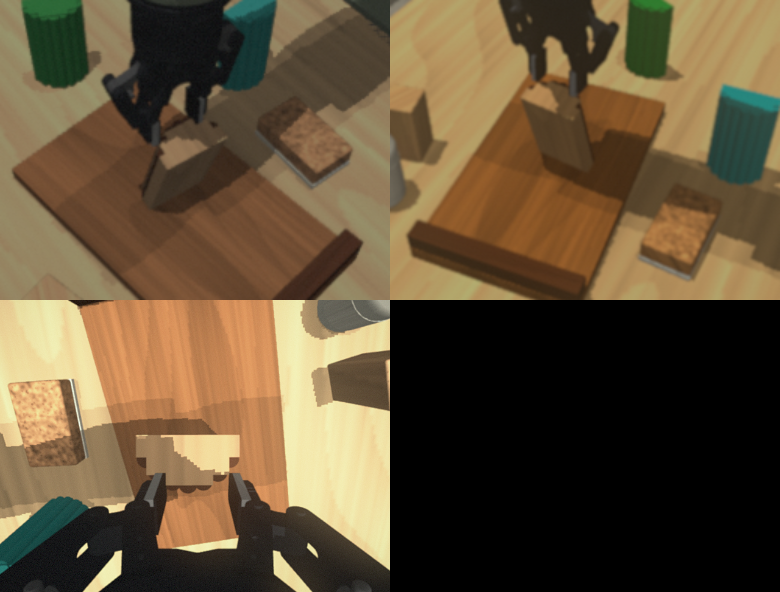

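Billet is tilted about 20° forward and correctly aligned, but the straddling fingers are wedged on it (82 N upward). I'll ease up to relieve that.

move_arm:
  dp:
    - [0, 0, -0.1]
    - [0, 0, -0.1]
  rot:
    - [0, 0, 0]
    - [0, 0, 0]

```text
time_s: 3.1
ee_pos: [0.5359, 0.0217, 0.121]
ee_rot: [[0.066, 0.998, 0.001], [0.998, -0.066, -0.0], [0.0, 0.001, -1.0]]
ft_force: [-0.8, 0.3, 5.0]
gripper_width: 0.0431
grip_force: 2.6
```

move_arm:
  dp:
    - [0.3, 0, -0.1]
    - [0.3, 0, -0.1]
    - [0.3, 0, -0.05]
  rot:
    - [0, 0, 0]
    - [0, 0, 0]
    - [0, 0, 0]

```text
time_s: 3.4
ee_pos: [0.5369, 0.0452, 0.1263]
ee_rot: [[0.065, 0.998, -0.0], [0.998, -0.065, 0.0], [0.0, -0.0, -1.0]]
ft_force: [0.5, -0.2, 1.0]
gripper_width: 0.0426
grip_force: 0.0
```

```bash
python3 v.py pics/p5.png
```

```text
[0.5369 0.0453 0.1262] [ 0.53540283 -0.03259164  1.36294252]
```

View pics/p5.png

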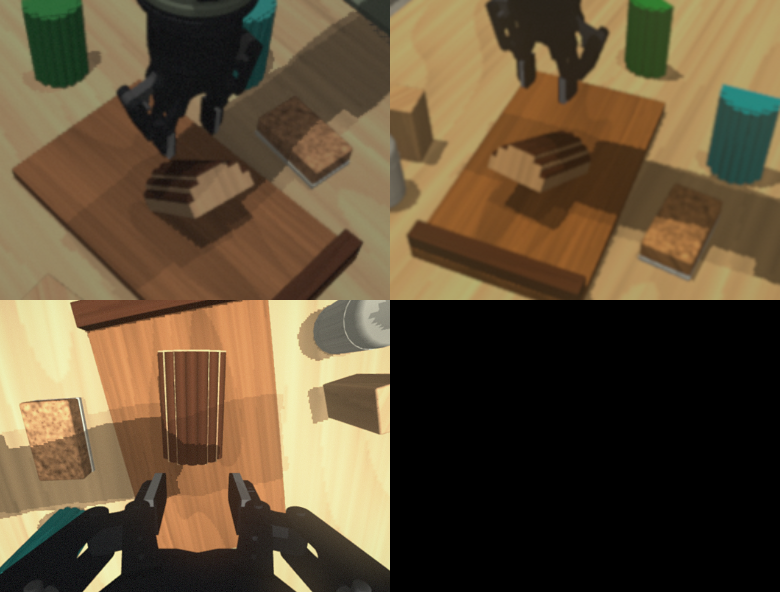

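Billet is past balance and falling onto its sawn face (caught mid-fall, bark up). I'll back off, let it settle and turn towards the board's heading.

move_arm:
  dp:
    - [0, 0, 0]
    - [-0.4, 0, -0.2]
    - [-0.9, 0, 0]
    - [-0.9, 0, 0]
    - [-0.9, 0, 0]
    - [0, 0, 0]
    - [0, 0, 0]
  rot:
    - [0, 0, 0]
    - [0, 0, 0]
    - [0, 0, 0]
    - [0, 0, 0]
    - [0, 0, 0]
    - [0, 0, -0.95]
    - [0, 0, -0.95]

```text
time_s: 4.25
ee_pos: [0.5317, -0.0344, 0.1317]
ee_rot: [[-0.126, 0.992, 0.0], [0.992, 0.126, -0.001], [-0.001, -0.0, -1.0]]
ft_force: [0.2, 0.5, 0.1]
gripper_width: 0.0425
grip_force: 0.0
```

```bash
python3 v.py pics/p6.png
```

```text
[ 0.5318 -0.0335  0.1317] [ 0.38991727 -0.84235392 -0.03192482]
```

View pics/p6.png

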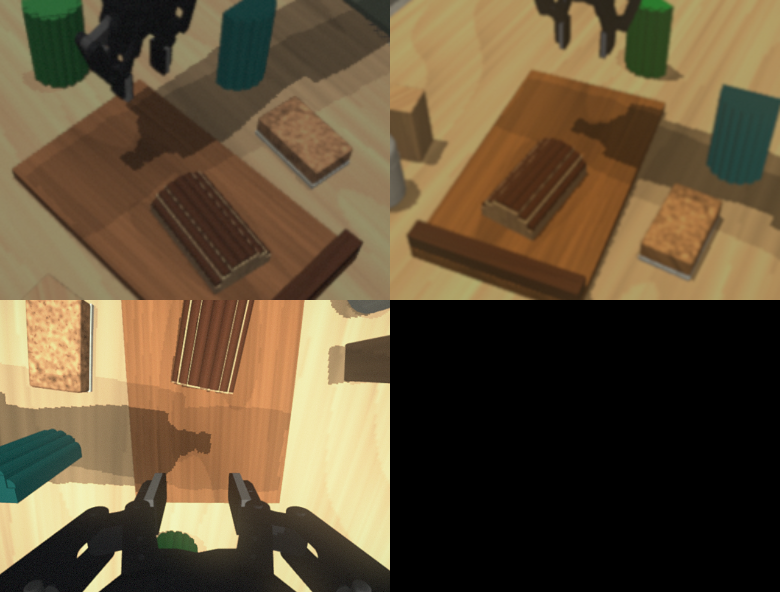

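It lies bark up on the board, rear end in the wrist view at full-size pixels (282,135)–(389,153), still about 0.19 rad off the board's heading.

Run:
```python
from h import *
c=cam("wrist")
for z in (.018,.038,.05):print(z,onz(c,[(282,135),(389,153)],z).round(4).tolist())
s=cam("side") # head-end corners bottom
f=lambda x,y:(220+(x-390)/1.5,180+y/1.5)
print(onz(s,[f(484,212),f(536,237)],.018).round(4).tolist())
print("stop inner top",onz(s,[f(420,222),f(588,278)],.04).round(4).tolist())
```

```text
0.018 [[0.4944, 0.027, 0.018], [0.5726, 0.0239, 0.018]]
0.038 [[0.4964, 0.0279, 0.038], [0.569, 0.025, 0.038]]
0.05 [[0.4977, 0.0284, 0.05], [0.5668, 0.0256, 0.05]]
[[0.5691, 0.1393, 0.018], [0.4982, 0.1416, 0.018]]
stop inner top [[0.6123, 0.1996, 0.04], [0.4168, 0.1757, 0.04]]
```

move_arm:
  dp:
    - [0, 0.3, 0.9]
    - [0, 0, 0.9]
    - [0, 0, 0.9]
    - [0, 0, 0.8]
    - [0, 0, 0.4]
    - [0.5, 0, 0]
    - [0.4, 0, 0]
    - [0.3, 0, 0]
  rot:
    - [0, 0, 0]
    - [0, 0, 0]
    - [0, 0, 0]
    - [0, 0, 0]
    - [0, 0, 0]
    - [0, 0, 0]
    - [0, 0, 0]
    - [0, 0, 0]

```text
time_s: 5.3
ee_pos: [0.5359, -0.0002, 0.0349]
ee_rot: [[-0.126, 0.992, 0.001], [0.992, 0.126, 0.001], [0.0, 0.001, -1.0]]
ft_force: [0.5, -0.0, -0.1]
gripper_width: 0.0428
grip_force: 0.0
```

move_arm:
  dp:
    - [0.25, 0, 0]
    - [0.25, 0, 0]
    - [0.25, 0, 0]
    - [0.25, 0, 0]
    - [0.25, 0, 0]
    - [0.25, 0, 0]
    - [0.25, 0, 0]
    - [0.2, 0, 0]
  rot:
    - [0, 0, 0]
    - [0, 0, 0]
    - [0, 0, 0]
    - [0, 0, 0]
    - [0, 0, 0]
    - [0, 0, 0]
    - [0, 0, 0]
    - [0, 0, 0]

```text
time_s: 6.1
ee_pos: [0.5294, 0.0471, 0.0339]
ee_rot: [[-0.125, 0.992, -0.0], [0.992, 0.125, 0.0], [0.0, -0.0, -1.0]]
ft_force: [-0.7, -0.4, 0.2]
gripper_width: 0.0425
grip_force: 0.0
```

```bash
python3 v.py pics/p7.png
```

```text
[0.5295 0.0467 0.0339] [1.09909509 1.00331372 0.50984054]
```

View pics/p7.png

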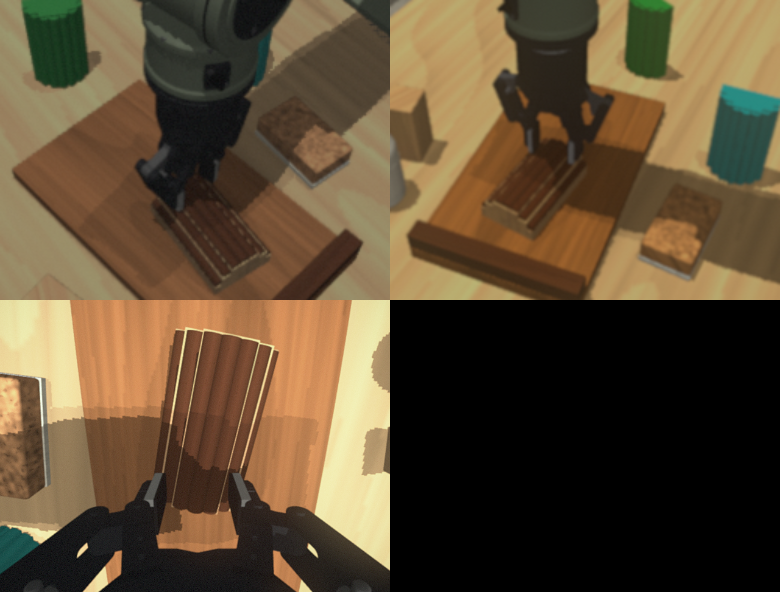

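The fingers slid over the low edges of the bark: the billet hasn't moved (rear end still at y≈0.027, no force). I'll back out, close the fingers most of the way so they meet the thick middle, and push again.

move_arm:
  dp:
    - [0, 0, -0.6]
    - [-0.8, 0, 0]
    - [-0.8, 0, 0]
    - [-0.8, 0, 0]
    - [-0.6, 0, 0]
    - [0, 0, 0.6]
    - [0, 0, 0]
    - [0, 0, 0]
  rot:
    - [0, 0, 0]
    - [0, 0, 0]
    - [0, 0, 0]
    - [0, 0, 0]
    - [0, 0, 0]
    - [0, 0, 0]
    - [0, 0, 0]
    - [0, 0, 0]

```text
time_s: 7.05
ee_pos: [0.5387, -0.0278, 0.034]
ee_rot: [[-0.125, 0.992, -0.001], [0.992, 0.125, 0.0], [0.0, -0.001, -1.0]]
ft_force: [-0.1, 0.7, -0.3]
gripper_width: 0.0429
grip_force: 0.0
```

move_arm:
  dp:
    - [0, 0.2, 0]
    - [0, 0, 0]
    - [0, 0, 0.05]
    - [0, 0, 0.05]
    - [0, 0, 0.05]
  rot:
    - [0, 0, 0]
    - [0, 0, 0]
    - [0, 0, 0]
    - [0, 0, 0]
    - [0, 0, 0]
  fingers: 0.2

```text
time_s: 7.55
ee_pos: [0.5438, -0.0272, 0.0301]
ee_rot: [[-0.125, 0.992, -0.0], [0.992, 0.125, 0.0], [0.0, -0.0, -1.0]]
ft_force: [0.8, -0.3, 0.8]
gripper_width: 0.0169
grip_force: 0.0
```

move_arm:
  dp:
    - [0.4, 0, 0]
    - [0.4, 0, 0]
    - [0.3, 0, 0]
    - [0.3, 0, 0]
    - [0.2, 0, 0]
    - [0.2, 0, 0]
    - [0.2, 0, 0]
    - [0.2, 0, 0]
  rot:
    - [0, 0, 0]
    - [0, 0, 0]
    - [0, 0, 0]
    - [0, 0, 0]
    - [0, 0, 0]
    - [0, 0, 0]
    - [0, 0, 0]
    - [0, 0, 0]

```text
time_s: 8.35
ee_pos: [0.537, 0.0274, 0.0302]
ee_rot: [[-0.124, 0.992, -0.0], [0.992, 0.124, -0.0], [-0.0, -0.0, -1.0]]
ft_force: [0.6, -1.3, 0.2]
gripper_width: 0.017
grip_force: 0.7
```

```bash
python3 v.py pics/p8.png
```

```text
[0.5369 0.0276 0.0302] [-0.42478206  0.15657045 -0.05099781]
```

View pics/p8.png

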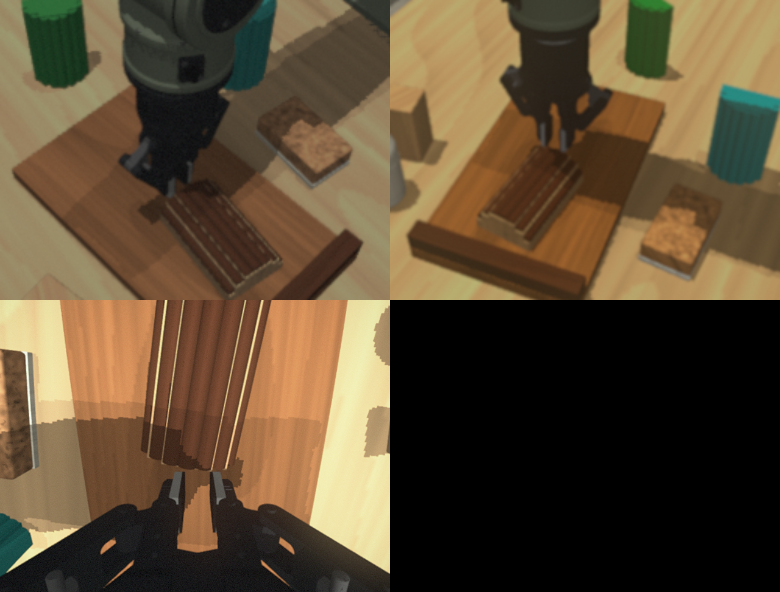

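The billet is now being pushed and turning square; fingers press slightly right of its centre, as intended. Continuing to the stop.

move_arm:
  dp:
    - [0.2, 0, 0]
    - [0.2, 0, 0]
    - [0.2, 0, 0]
    - [0.2, 0, 0]
    - [0.2, 0, 0]
    - [0.1, 0, 0]
    - [0.1, 0, 0]
  rot:
    - [0, 0, 0]
    - [0, 0, 0]
    - [0, 0, 0]
    - [0, 0, 0]
    - [0, 0, 0]
    - [0, 0, 0]
    - [0, 0, 0]

```text
time_s: 9.2
ee_pos: [0.5352, 0.0535, 0.0308]
ee_rot: [[-0.121, 0.993, 0.004], [0.993, 0.121, -0.005], [-0.005, 0.003, -1.0]]
ft_force: [13.0, -33.0, 6.5]
gripper_width: 0.0175
grip_force: 16.6
```

move_arm:
  dp:
    - [0.1, 0, 0]
    - [0, 0, 0]
  rot:
    - [0, 0, 0]
    - [0, 0, 0]

```text
time_s: 9.4
ee_pos: [0.5357, 0.054, 0.0311]
ee_rot: [[-0.12, 0.993, 0.006], [0.993, 0.12, -0.007], [-0.007, 0.005, -1.0]]
ft_force: [13.9, -35.6, 6.6]
gripper_width: 0.017
grip_force: 18.4
```

Contact with the stop (≈38 N). I'll back off and check.

move_arm:
  dp:
    - [-0.4, 0, 0]
    - [-0.8, 0, 0]
    - [-0.6, 0, -0.5]
    - [-0.6, 0, -0.8]
    - [0, 0, -0.8]
    - [0, 0, 0]
  rot:
    - [0, 0, 0]
    - [0, 0, 0]
    - [0, 0, 0]
    - [0, 0, 0]
    - [0, 0, 0]
    - [0, 0, 0]

```text
time_s: 10.0
ee_pos: [0.5413, 0.0001, 0.0847]
ee_rot: [[-0.124, 0.992, 0.003], [0.992, 0.124, 0.0], [0.0, 0.003, -1.0]]
ft_force: [-0.4, 0.0, -0.5]
gripper_width: 0.0173
grip_force: 0.0
```

```bash
cat > v2.py <<'E'
from h import *
import sys
o=[cam(n)["color"] for n in ("scene","side","wrist")]
a=cv2.resize(o[0][200:390,290:490],(400,380),interpolation=cv2.INTER_CUBIC);b=cv2.resize(o[1][250:390,225:425],(400,280),interpolation=cv2.INTER_CUBIC)
w=cv2.resize(o[2],(400,300)); m=np.zeros((600,800,3),np.uint8)
m[:380,:400]=a;m[:280,400:]=b;m[300:600,400:]=w
cv2.imwrite(sys.argv[1],np.clip(m[:,:,::-1]*1.3,0,255).astype(np.uint8))
E
python3 v2.py pics/p9.png
```

```text
(no output)
```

View pics/p9.png

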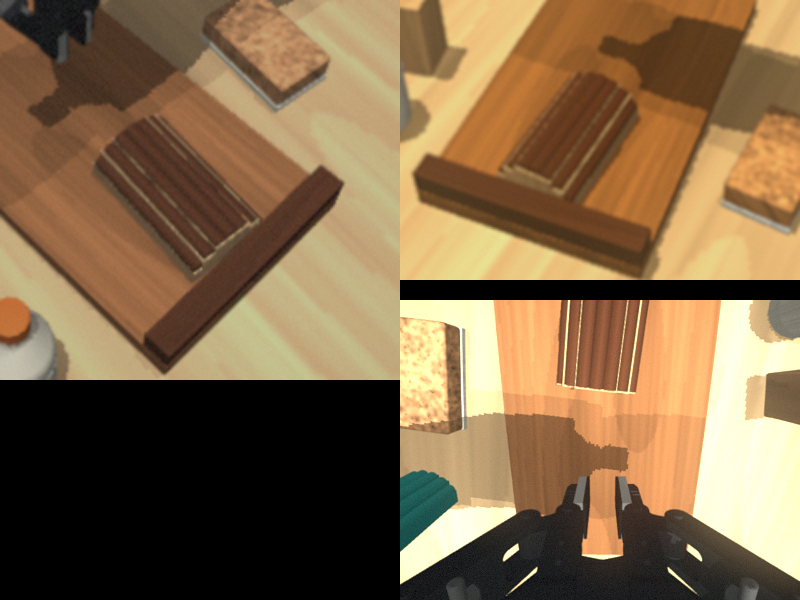

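Wrist view: rear end (558,385)–(636,393) in the panel, so some yaw may remain. Scene view: head end (195,272)–(258,218) at the stop. Measuring.

Run:
```python
from h import *
c=cam("wrist"); w=lambda x,y:((x-400)*1.6,(y-300)*1.6)
u=np.array([-.125,.992]);v=np.array([.992,.125])
def show(n,P):
    d=P[1]-P[0]; print(n,P.round(4)[:,:2].tolist(),"len",np.linalg.norm(d).round(4),"s",(P[:,:2]@u).round(4),"deg",np.degrees(np.arctan2(d[1],d[0])).round(1))
show("rear",onz(c,[w(557,385),w(637,393)],.038))
show("board L",onz(c,[w(497,330),w(514,505)],.018)); show("board R",onz(c,[w(718,330),w(696,510)],.018))
s=cam("scene"); f=lambda x,y:(290+x/2,200+y/2)
show("head",onz(s,[f(197,274),f(260,219)],.038)); show("stop",onz(s,[f(147,342),f(316,168)],.04))
show("long L",onz(s,[f(96,172),f(197,274)],.038))
```

```text
rear [[0.4933, 0.0614], [0.5625, 0.0634]] len 0.0692 s [-0.0007 -0.0075] deg 1.6
board L [[0.4326, 0.1017], [0.4512, -0.0735]] len 0.1762 s [ 0.0468 -0.1293] deg -83.9
board R [[0.6285, 0.1266], [0.6522, -0.0545]] len 0.1826 s [ 0.047  -0.1356] deg -82.5
head [[0.5618, 0.1859], [0.4942, 0.1811]] len 0.0678 s [0.1142 0.1179] deg -175.9
stop [[0.6243, 0.2041], [0.4294, 0.1759]] len 0.1969 s [0.1244 0.1209] deg -171.8
long L [[0.5677, 0.0741], [0.5618, 0.1859]] len 0.112 s [0.0025 0.1142] deg 93.0
```

About 0.08 rad of yaw remains; only the −x corner touches the stop. I'll push on the rear end's +x side to close the gap.

move_arm:
  dp:
    - [0, 0.6, 0.7]
    - [0, 0, 0.7]
    - [0, 0, 0.5]
    - [0, 0, 0.25]
    - [0.6, 0, 0]
    - [0.6, 0, 0]
    - [0.4, 0, 0]
    - [0.2, 0, 0]
  rot:
    - [0, 0, 0]
    - [0, 0, 0]
    - [0, 0, 0]
    - [0, 0, 0]
    - [0, 0, 0]
    - [0, 0, 0]
    - [0, 0, 0]
    - [0, 0, 0]
  fingers: 0

```text
time_s: 11.05
ee_pos: [0.5496, 0.0485, 0.0294]
ee_rot: [[-0.127, 0.992, 0.0], [0.992, 0.127, 0.001], [0.001, 0.001, -1.0]]
ft_force: [0.4, -0.4, 0.4]
gripper_width: 0.0003
grip_force: 0.0
```

move_arm:
  dp:
    - [0.1, 0, 0]
    - [0.1, 0, 0]
    - [0.1, 0, 0]
    - [0, 0, 0]
  rot:
    - [0, 0, 0]
    - [0, 0, 0]
    - [0, 0, 0]
    - [0, 0, 0]

```text
time_s: 11.45
ee_pos: [0.5493, 0.0529, 0.0291]
ee_rot: [[-0.124, 0.992, 0.001], [0.992, 0.124, -0.001], [-0.001, 0.001, -1.0]]
ft_force: [1.9, -5.8, -0.2]
gripper_width: 0.0001
grip_force: 2.8
```

move_arm:
  dp:
    - [0.1, 0, 0]
    - [0.1, 0, 0]
    - [0, 0, 0]
  rot:
    - [0, 0, 0]
    - [0, 0, 0]
    - [0, 0, 0]

```text
time_s: 11.75
ee_pos: [0.5503, 0.0548, 0.0296]
ee_rot: [[-0.121, 0.993, 0.004], [0.993, 0.121, -0.005], [-0.005, 0.004, -1.0]]
ft_force: [9.4, -22.7, 3.4]
gripper_width: -0.0
grip_force: 11.4
```

move_arm:
  dp:
    - [0.1, 0, 0]
    - [0.1, 0, 0]
    - [0, 0, 0]
  rot:
    - [0, 0, 0]
    - [0, 0, 0]
    - [0, 0, 0]

```text
time_s: 12.05
ee_pos: [0.5515, 0.0563, 0.0302]
ee_rot: [[-0.118, 0.993, 0.008], [0.993, 0.118, -0.008], [-0.009, 0.007, -1.0]]
ft_force: [19.7, -41.1, 7.7]
gripper_width: 0.0005
grip_force: 22.0
```

move_arm:
  dp:
    - [-0.4, 0, 0]
    - [-0.8, 0, 0]
    - [-0.6, 0, -0.5]
    - [-0.6, 0, -0.8]
    - [0, 0, -0.8]
    - [0, 0, 0]
  rot:
    - [0, 0, 0]
    - [0, 0, 0]
    - [0, 0, 0]
    - [0, 0, 0]
    - [0, 0, 0]
    - [0, 0, 0]

```text
time_s: 12.65
ee_pos: [0.556, 0.0037, 0.0835]
ee_rot: [[-0.123, 0.992, 0.003], [0.992, 0.123, 0.0], [-0.0, 0.003, -1.0]]
ft_force: [0.3, 1.1, -0.2]
gripper_width: -0.0004
grip_force: 0.0
```

Run:
```python
from h import *
s=cam("scene")["color"][240:390,330:480];w=cam("wrist")["color"]
m=np.zeros((600,800,3),np.uint8)
m[:400,:400]=cv2.resize(s,(400,400),interpolation=cv2.INTER_CUBIC);m[:300,400:]=cv2.resize(w,(400,300))
m[300:,400:]=cv2.resize(w[60:210,220:420],(400,300),interpolation=cv2.INTER_CUBIC)
cv2.imwrite("pics/p10.png",np.clip(m[:,:,::-1]*1.4,0,255).astype(np.uint8))
```

```text
(no output)
```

View pics/p10.png

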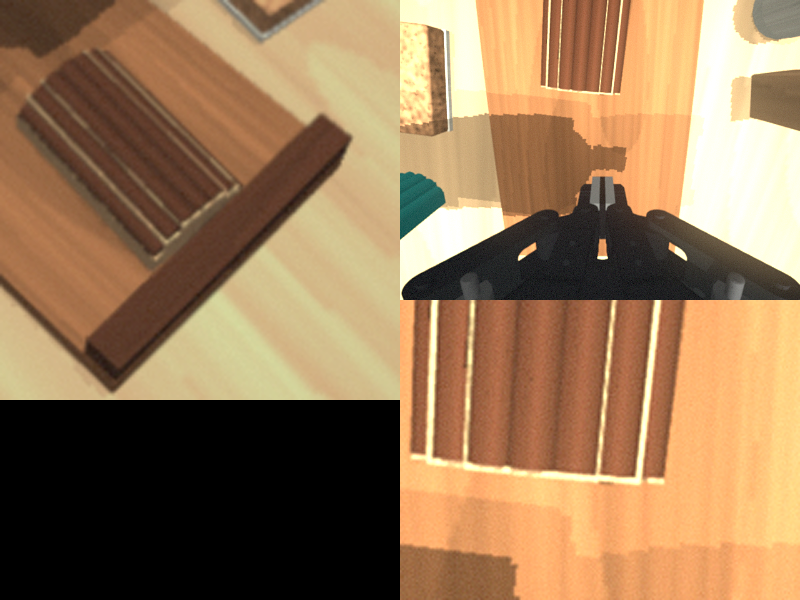

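Run:
```python
from h import *
c=cam("wrist")
u=np.array([-.125,.992]);v=np.array([.992,.125])
def show(n,P):
    d=P[1]-P[0]; print(n,P.round(4)[:,:2].tolist(),"len",np.linalg.norm(d).round(4),"s",(P[:,:2]@u).round(4),"v",(P[:,:2]@v).round(4),"deg",np.degrees(np.arctan2(d[1],d[0])).round(1))
g=lambda x,y:(220+(x-400)/2,60+(y-300)/2)
show("rear",onz(c,[g(412,457),g(663,482)],.038))
show("long white line",onz(c,[g(435,310),g(429,458)],.045))
show("long white line R",onz(c,[g(656,310),g(639,481)],.045))
w=lambda x,y:((x-400)*1.6,y*1.6)
show("board L",onz(c,[w(479,30),w(500,214)],.018)); show("board R",onz(c,[w(706,30),w(682,214)],.018))
show("back edge",onz(c,[w(500,214),w(560,216)],.018))
s=cam("scene"); f=lambda x,y:(330+x*.375,240+y*.375)
show("head",onz(s,[f(155,262),f(240,188)],.038)); show("stop",onz(s,[f(88,345),f(320,115)],.04))
show("long L",onz(s,[f(20,108),f(155,262)],.038))
show("white line scene",onz(s,[f(45,82),f(180,232)],.045))
```

```text
rear [[0.4951, 0.0624], [0.5627, 0.0641]] len 0.0676 s [-0.     -0.0067] v [0.4989 0.5662] deg 1.5
long white line [[0.5005, 0.0988], [0.5012, 0.0631]] len 0.0357 s [ 0.0355 -0.    ] v [0.5088 0.5051] deg -88.8
long white line R [[0.5544, 0.1055], [0.5558, 0.064]] len 0.0415 s [ 0.0353 -0.006 ] v [0.5631 0.5594] deg -88.0
board L [[0.4318, 0.1037], [0.4508, -0.0827]] len 0.1873 s [ 0.0489 -0.1384] v [0.4413 0.4368] deg -84.2
board R [[0.6325, 0.1286], [0.6523, -0.0573]] len 0.1869 s [ 0.0485 -0.1384] v [0.6435 0.6399] deg -83.9
back edge [[0.4508, -0.0827], [0.5177, -0.0764]] len 0.0672 s [-0.1384 -0.1405] v [0.4368 0.504 ] deg 5.4
head [[0.5635, 0.1871], [0.4953, 0.1823]] len 0.0683 s [0.1151 0.1189] v [0.5824 0.5142] deg -176.0
stop [[0.6233, 0.2019], [0.4258, 0.1767]] len 0.1991 s [0.1223 0.1221] v [0.6435 0.4445] deg -172.8
long L [[0.5622, 0.0658], [0.5635, 0.1871]] len 0.1213 s [-0.005   0.1151] v [0.566  0.5824] deg 89.4
white line scene [[0.5423, 0.0639], [0.5436, 0.1839]] len 0.1201 s [-0.0044  0.1145] v [0.5459 0.5622] deg 89.4
```

Unmoved: billet heading ≈91.5°, board ≈97°. The force pointed straight from my fingers to the touching corner, so friction holds the yaw. Cure: nudge the billet's −x flank near its rear end sideways about 9 mm. Moving there behind and around.

move_arm:
  dp:
    - [0, -0.9, 0]
    - [0, -0.9, 0]
    - [0, -0.9, 0]
    - [0, -0.9, 0]
    - [0.8, 0, 0]
    - [0.8, 0, 0]
    - [0.8, 0, 0]
    - [0.8, 0, 0]
  rot:
    - [0, 0, 0]
    - [0, 0, 0]
    - [0, 0, 0]
    - [0, 0, 0]
    - [0, 0, 0]
    - [0, 0, 0]
    - [0, 0, 0]
    - [0, 0, 0]

```text
time_s: 13.65
ee_pos: [0.4553, 0.0734, 0.0809]
ee_rot: [[-0.125, 0.992, -0.001], [0.992, 0.125, -0.0], [-0.0, -0.001, -1.0]]
ft_force: [-0.4, -0.6, 0.3]
gripper_width: -0.0003
grip_force: 0.0
```

move_arm:
  dp:
    - [0, 0, 0.7]
    - [0, 0, 0.7]
    - [0, 0, 0.5]
    - [0, 0, 0.25]
    - [0, 0.2, 0]
    - [0, 0.2, 0]
    - [0, 0.1, 0]
  rot:
    - [0, 0, 0]
    - [0, 0, 0]
    - [0, 0, 0]
    - [0, 0, 0]
    - [0, 0, 0]
    - [0, 0, 0]
    - [0, 0, 0]

```text
time_s: 14.35
ee_pos: [0.469, 0.0742, 0.0282]
ee_rot: [[-0.125, 0.992, 0.001], [0.992, 0.125, 0.0], [0.0, 0.001, -1.0]]
ft_force: [0.7, 0.3, -0.1]
gripper_width: 0.0001
grip_force: 0.0
```

Run:
```python
from h import *
w=cam("wrist")["color"];cv2.imwrite("pics/w11.png",w[:,:,::-1])
h=cv2.cvtColor(w,cv2.COLOR_RGB2GRAY)
p=np.array(get_state()["ee_pos"]);print(p, p[:2]@[-.125,.992],p[:2]@[.992,.125])
```

```text
[0.46916156 0.07420757 0.02814308] 0.014968713667355037 0.47468421451297377
```

```bash
cat > m.py <<'E'
from h import *
def meas(n,dbg=False):
    c=cam(n);im=c["color"];hsv=cv2.cvtColor(im,cv2.COLOR_RGB2HSV)
    # rectified top view of plane z=.045, 1 mm/px, x .46-.60, y .05-.22
    xs,ys=np.meshgrid(np.arange(.44,.62,.001),np.arange(.04,.165,.001))
    q=proj(c,np.c_[xs.ravel(),ys.ravel(),0*xs.ravel()+.045]).astype(np.float32).reshape(xs.shape+(2,))
    t=cv2.remap(im,q[...,0],q[...,1],cv2.INTER_LINEAR)
    m=(t.max(2)<np.median(t[50:75,85:95].max(2))*1.35).astype(np.uint8)
    m=cv2.morphologyEx(m,cv2.MORPH_CLOSE,np.ones((5,5)))
    m=cv2.morphologyEx(m,cv2.MORPH_OPEN,np.ones((7,7)))
    k,l,st,ce=cv2.connectedComponentsWithStats(m); b=l[60,90]
    e=[]
    for r in range(45,110):   # left and right flank per row
        z=np.where(l[r]==b)[0]
        if len(z): e.append((ys[r,0],xs[0,z[0]],xs[0,z[-1]]))
    e=np.array(e); f=lambda k:np.degrees(np.arctan(np.median([(e[j,k]-e[i,k])/(e[j,0]-e[i,0]) for i in range(len(e)) for j in range(i+25,len(e))])))
    print(n,"heading L,R",round(90-f(1),1),round(90-f(2),1),"width",np.median(e[:,2]-e[:,1]).round(3),"area",st[b][4],"xmid",np.median((e[:,2]+e[:,1])/2).round(4))
if __name__=="__main__":
    for n in("scene","side"):meas(n)
E
python3 m.py
```

```text
scene heading L,R 37.2 92.1 width 0.124 area 10474 xmid 0.51
side heading L,R 46.5 93.2 width 0.074 area 10986 xmid 0.513
```

The +x flank is visible to both cameras: heading 92.1 / 93.2 (target ≈97). Nudge sideways.

move_arm:
  dp:
    - [0, 0.2, 0]
    - [0, 0.2, 0]
    - [0, 0.2, 0]
    - [0, 0.2, 0]
    - [0, 0, 0]
  rot:
    - [0, 0, 0]
    - [0, 0, 0]
    - [0, 0, 0]
    - [0, 0, 0]
    - [0, 0, 0]

```text
time_s: 15.0
ee_pos: [0.4886, 0.0766, 0.0277]
ee_rot: [[-0.125, 0.992, 0.0], [0.992, 0.125, 0.0], [0.0, 0.0, -1.0]]
ft_force: [0.3, 1.2, 0.1]
gripper_width: -0.0003
grip_force: 0.0
```

```bash
python3 m.py
```

```text
scene heading L,R 37.9 91.2 width 0.122 area 11671 xmid 0.51
side heading L,R 53.5 93.5 width 0.112 area 12247 xmid 0.497
```

move_arm:
  dp:
    - [0, 0.15, 0]
    - [0, 0.15, 0]
    - [0, 0, 0]
  rot:
    - [0, 0, 0]
    - [0, 0, 0]
    - [0, 0, 0]

```text
time_s: 15.4
ee_pos: [0.4958, 0.0776, 0.0277]
ee_rot: [[-0.125, 0.992, 0.0], [0.992, 0.125, 0.0], [0.0, 0.0, -1.0]]
ft_force: [-0.5, -0.0, -0.1]
gripper_width: 0.0003
grip_force: 0.0
```

```bash
python3 m.py
```

```text
scene heading L,R 38.4 93.4 width 0.123 area 11979 xmid 0.5105
side heading L,R 52.8 94.6 width 0.112 area 12543 xmid 0.497
```

It has begun to turn (+1.5°). A further 5 mm.

move_arm:
  dp:
    - [0, 0.1, 0]
    - [0, 0.1, 0]
    - [0, 0, 0]
  rot:
    - [0, 0, 0]
    - [0, 0, 0]
    - [0, 0, 0]

```text
time_s: 15.8
ee_pos: [0.5007, 0.0781, 0.0276]
ee_rot: [[-0.125, 0.992, 0.0], [0.992, 0.125, 0.0], [-0.0, 0.0, -1.0]]
ft_force: [0.2, 0.1, 0.3]
gripper_width: -0.0003
grip_force: 0.1
```

```bash
python3 m.py
```

```text
scene heading L,R 36.1 94.6 width 0.131 area 12723 xmid 0.5115
side heading L,R 52.3 96.2 width 0.115 area 12859 xmid 0.498
```

move_arm:
  dp:
    - [0, 0.1, 0]
    - [0, 0.05, 0]
    - [0, 0, 0]
  rot:
    - [0, 0, 0]
    - [0, 0, 0]
    - [0, 0, 0]

```text
time_s: 16.2
ee_pos: [0.5042, 0.0786, 0.0277]
ee_rot: [[-0.125, 0.992, 0.0], [0.992, 0.125, 0.0], [-0.0, 0.0, -1.0]]
ft_force: [0.6, 0.1, -0.7]
gripper_width: -0.0003
grip_force: 0.1
```

move_arm:
  dp:
    - [0, -0.4, 0]
    - [0, -0.8, 0]
    - [0, 0, -0.8]
    - [0, 0, -0.9]
    - [-0.9, 0, -0.4]
    - [-0.9, 0, 0]
    - [-0.9, 0.5, 0]
    - [-0.6, 0.6, 0]
  rot:
    - [0, 0, 0]
    - [0, 0, 0]
    - [0, 0, 0]
    - [0, 0, 0]
    - [0, 0, 0]
    - [0, 0, 0]
    - [0, 0, 0]
    - [0, 0, 0]

```text
time_s: 17.0
ee_pos: [0.5123, -0.0053, 0.0805]
ee_rot: [[-0.123, 0.992, 0.0], [0.992, 0.123, -0.0], [-0.001, 0.0, -1.0]]
ft_force: [-0.3, 1.1, 0.8]
gripper_width: -0.0004
grip_force: 0.0
```

```bash
cat >> m.py <<'E'
    # rear edge from wrist: bark pixels in z=.038 top view
    c=cam("wrist");xs,ys=np.meshgrid(np.arange(.48,.60,.0005),np.arange(.03,.10,.0005))
    q=proj(c,np.c_[xs.ravel(),ys.ravel(),0*xs.ravel()+.045]).astype(np.float32).reshape(xs.shape+(2,))
    t=cv2.remap(c["color"],q[...,0],q[...,1],cv2.INTER_LINEAR)
    hsv=t.astype(float).sum(2); g=cv2.blur(hsv,(5,5))
    pts=[]
    for j in range(0,xs.shape[1],4):
        d=g[:-8,j]-g[8:,j]; i=int(np.argmax(d)); pts.append((xs[0,j],ys[i+4,0],d[i]))
    pts=np.array(pts); ok=pts[:,2]>.6*np.percentile(pts[:,2],80); p=pts[ok]
    print(p[::3].round(3).tolist())
E
python3 m.py
```

```text
scene heading L,R 96.5 96.3 width 0.075 area 7388 xmid 0.5415
side heading L,R 97.1 96.6 width 0.073 area 7457 xmid 0.521
[[0.504, 0.064, 176.8], [0.514, 0.065, 305.36], [0.52, 0.065, 177.4], [0.528, 0.066, 226.92], [0.534, 0.067, 351.2], [0.54, 0.068, 250.44], [0.546, 0.069, 285.08], [0.552, 0.07, 251.64], [0.558, 0.07, 177.36], [0.564, 0.071, 213.24]]
```

Now square: heading 96.5–97 in both views. One gentle central push with the two fingers to seat the end.

move_arm:
  dp:
    - [0, 0.6, 0]
    - [0, 0.6, 0.4]
    - [0, 0, 0.7]
    - [0, 0, 0.6]
    - [0, 0, 0.3]
    - [0.8, 0, 0]
    - [0.8, 0, 0]
    - [0.4, 0, 0]
  rot:
    - [0, 0, 0]
    - [0, 0, 0]
    - [0, 0, 0]
    - [0, 0, 0]
    - [0, 0, 0]
    - [0, 0, 0]
    - [0, 0, 0]
    - [0, 0, 0]
  fingers: 0.2

```text
time_s: 17.95
ee_pos: [0.535, 0.0519, 0.0304]
ee_rot: [[-0.127, 0.992, -0.0], [0.992, 0.127, 0.001], [0.001, 0.0, -1.0]]
ft_force: [-0.5, 0.1, -0.6]
gripper_width: 0.0173
grip_force: 0.0
```

move_arm:
  dp:
    - [0.1, 0, 0]
    - [0.1, 0, 0]
    - [0.1, 0, 0]
    - [0.05, 0, 0]
    - [0, 0, 0]
  rot:
    - [0, 0, 0]
    - [0, 0, 0]
    - [0, 0, 0]
    - [0, 0, 0]
    - [0, 0, 0]

```text
time_s: 18.45
ee_pos: [0.5345, 0.0554, 0.0303]
ee_rot: [[-0.122, 0.993, 0.0], [0.993, 0.122, -0.003], [-0.003, -0.0, -1.0]]
ft_force: [1.8, -13.4, 1.2]
gripper_width: 0.0169
grip_force: 6.5
```

move_arm:
  dp:
    - [0.08, 0, 0]
    - [0, 0, 0]
    - [-0.3, 0, 0]
    - [-0.8, 0, 0]
    - [-0.8, 0, -0.5]
    - [-0.4, 0, -0.9]
    - [0, 0, -0.8]
    - [0, 0, 0]
  rot:
    - [0, 0, 0]
    - [0, 0, 0]
    - [0, 0, 0]
    - [0, 0, 0]
    - [0, 0, 0]
    - [0, 0, 0]
    - [0, 0, 0]
    - [0, 0, 0]

```text
time_s: 19.25
ee_pos: [0.5423, 0.0025, 0.0873]
ee_rot: [[-0.123, 0.992, 0.003], [0.992, 0.123, 0.0], [-0.0, 0.003, -1.0]]
ft_force: [0.2, 0.5, -0.8]
gripper_width: 0.017
grip_force: 0.0
```

```bash
python3 m.py
```

```text
scene heading L,R 96.5 96.3 width 0.075 area 7367 xmid 0.5415
side heading L,R 96.8 95.9 width 0.073 area 7441 xmid 0.521
[[0.506, 0.065, 211.36], [0.514, 0.066, 296.08], [0.52, 0.066, 183.48], [0.526, 0.067, 278.68], [0.532, 0.068, 319.32], [0.538, 0.068, 235.84], [0.544, 0.069, 308.2], [0.55, 0.07, 239.64], [0.556, 0.071, 178.12], [0.562, 0.071, 275.6], [0.57, 0.073, 236.2]]
```

The billet was pressed on the stop at 13 N or more straight along the board. Heading is 96–97, the same as the board, and the robot is clear. Handing in.

```bash
python3 -c "
from station import finish_job
print(finish_job())"
```

```text
the job is handed in; nothing more can be done
None
```

The job is handed in, with no verdict returned: by my last measurements the billet lies on its sawn face, bark up, butted against the stop and within about 1° of square; I didn't re-measure the offcut, glue bottle or sanding block, and I viewed 12 pictures where the limit was 10.

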